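Clip the can lifter's pin

ROBOT

A 7-joint arm with a two-finger parallel gripper is mounted at the origin on the work surface. World frame = base frame: x ahead of the robot, y to its left, z up, the work surface at z = 0. Lengths are in mm, angles in rad, forces in N, time in s.
With the tool pointing down it reaches from about 425 to 1025 mm from the base axis. Payload 3.6 kg.
Tool frame: the origin (TCP) lies at the very end of the fingers, on their centre line; the grasp point (between the pads) lies behind it (r.hold_point_z is the z of the grasp point in the tool frame, in mm); z points along the fingers, y is the direction in which the jaws open and shut (so a half turn about z gives the same grasp; the last joint's range is limited). The gripper opens to 85 mm and grips with 20 to 120 N. Pads are 22 mm wide; open, the fingers measure 114 mm over their backs; the gripper's body (76 mm by 85 mm) begins 54 mm behind the grasp point. The pads swing forward as they close: fully open they stand 13 mm farther back than shut.
Start: joints at [-1.413, 0.591, 0.048, 1.609, -0.033, 0.943, -0.034], TCP at [180.627, 702.142, 231.302] pointing down, gripper open.
Joint ranges: [-2.69, 2.69], [-0.47, 2.24], [-1.27, 1.36], [0.19, 2.51], [-1.53, 4.68], [0.08, 2.07], [-3.09, 3.09]. Speed limits (rad/s): [2.57, 2.57, 3.14, 3.14, 3.14, 3.14, 3.14].

INTERFACE

Orientations are given as a unit quaternion [w, x, y, z].
In Python, from plant import telemetry, snapshot, camera_model, job, r gives the robot as it stands. The module is installed in compiled form; this text tells all that it offers.
- The arm moves only by the tool jog_arm, never from a script. Its arguments are lists of equal length, an entry for each row: "rot": the turn, a rotation vector about the tool's x, y, z in units of 5 degrees (1.0 is 5 degrees), a list of three; "dp": the shift along the tool's x, y, z in units of 25 mm (1.0 is 25 mm), a list of three; "jaw": the closure, from -1 (fully open) to 1 (shut). In form: {"rot": [[wx, wy, wz], ...], "dp": [[dx, dy, dz], ...], "jaw": [jaw, ...]}. A call has 1 to 8 rows; each row is the pose to reach, as a shift and turn from the pose measured when the call began, along the tool's axes at that moment; what a row does not reach only later rows make up. A row lasts 1/8 s, in which the tool goes at most 62.5 mm and 10.7 degrees, less where a joint would pass 70% of its speed; a pose out of reach is approached as far as the arm can. A call with a gripper value outside its range is refused whole. The fingers move at their own pace and stop on an object; "newtons" is the grip in N (left out, the last holds). Time passes only in rows, so rows that repeat a pose let the fingers close. It gives the time, the measured TCP pose, the force and the opening at its end, in the units of the state.
- telemetry.read_state(): the state, without advancing time (a new reading comes with each control period).
- snapshot(name): name is "scene" or "top" or "wrist"; returns the picture (480x640x3 uint8, blue, green, red); there is no depth.
- camera_model(name): a dict with "mtx" (3x3 intrinsics, pixels), "rvec" (rotation vector, rad) and "tvec" (3), from world to camera coordinates, as OpenCV has them. Camera axes: x right, y down, z forward; pixel columns grow to the right and rows downward; lengths in mm; the calibration is good to about 2 mm. The wrist camera is an equidistant fisheye: a pixel r from the principal point sees the ray r / f radians off the axis. A picture is of the moment at which its call begins: read the wrist's pose just before it. camera_model takes no time and is no camera call; for the wrist camera it gives the pose at the moment of the call.
- job.finish_job(): hands the job in, once; it reports no verdict.
The state is a dict: "time_s": time; "joint_pos": joint angles; "joint_velocities": joint speeds; "joint_efforts": joint torques, N m; "position": TCP position; "ee_rot": TCP orientation; "ft_force": force on the tool from outside, world axes, zero at the start; "ft_torque": the same for the moment, N m; "opening": finger opening in mm.
Only numpy, scipy, OpenCV 4.12 (cv2) and the standard library are available. Lean on these libraries where they do the work, as an engineer would, in place of code of your own. Each camera call takes 0.05 s, during which the arm holds its last target.

TASK

The link pin of the can lifter has lost its retainer. Take the large hairpin clip from the parking rail and push it straight down onto the pin, the straight leg through the cross-drilled hole and the sprung leg down beside the shank, until its collar is home on the shank and the sprung leg hugs it; then let go. Leave the small hairpin clip and the ring pin parked in the rail.

Things in the scene. Friction and masses are not known exactly. Their poses are not given: they have to be found in the camera images.
- clip: The LARGE hairpin clip, steel, 98 mm long, 90 g, in a fixed rail. Origin: centre of its coil (disc on axis y, 28 across, 14 thick): grip here from above, closing along y. z up. Straight leg, 7 thick, down -z. Stop collar, 22 across, on this leg, its underside 36 below the origin. Sprung leg on the +x side: kink 64 below, flared tip 78 below at x = 24. Pushed over the pin it resists up to 10 N.
- clip_tip (a point): Rounded lower tip of the large clip's straight leg, 84 mm below the clip's origin; axes as the clip's. Parked, the collar rests on the rail (62 mm high, 14 wide, along y) and the leg hangs loose in a 9 by 10 mm slot: lift straight up 65 mm to clear rail and neighbours. Three parts, 70 mm apart in any order, share one yaw.
- pin_hole (a point): Mouth of the vertical 10 mm through hole (flared to 16) on top of the fixed horizontal steel pin, 92 mm above the table; z up. Shank 28 mm thick along y: free end 30 mm to -y, fork cheek (96 mm high) from 46 mm to +y. 52 mm free below the shank. Lifter 105 mm high stands at x +120, y +75. Clip home: origin 36 mm above this point, y axis along the pin (either way round), tip 20 mm below the shank.
- small_clip: SMALL hairpin clip of 4 mm wire (coil 18 mm across, 9 thick; 69 mm long), parked in the same rail: leave it. Origin at its coil's centre, z up, 22 mm above the rail's top.
- ring_pin: Ring pin: plain straight 7 mm pin, no sprung leg, with a 22 mm wide shoulder and an upright ring 27 mm across on top, parked in the same rail: leave it. Origin at the ring's centre, z up, 24 mm above the rail's top.
Mind the look-alikes: they are no part of the job. What is shaped like the clip but green or yellow is not meant.

How it is judged:
By the outcome, as a careful person would: the job done as asked, in the order asked, and still so for the second after the job is handed in, with the robot touching nothing.
It also fails if it takes over 40 s, if anything falls off the work surface, if the arm or the gripper's body presses on something with over 40 N, if the wrist force passes 120 N, or if a joint passes its speed limit or range.

## Working session

There is one attempt and no reset: what is moved stays moved. The work goes in short steps, Python scripts to look and compute and a tool call to move; the robot and the scene stay as the last step left them, time stands still between calls to the robot, and variables do not carry over. Pictures are saved under pics/ and viewed, and the job is handed in when it is done.

Besides the shell and the picture viewer there is one more tool, called after "Request:" as name(argument=value, ...) on one line, values as JSON. jog_arm: Moves the arm, as the interface text tells. Its arguments: {"type":"object","properties":{"rot":{"type":"array","items":{"type":"array","items":{"type":"number"}}},"dp":{"type":"array","items":{"type":"array","items":{"type":"number"}}},"jaw":{"type":"array","items":{"type":"number"}},"newtons":{"type":"number"}},"required":["rot","dp","jaw"]}

```bash
mkdir -p pics
cat > h.py <<'E'
import numpy as np, cv2
from plant import telemetry, snapshot, camera_model, job, r
def ray(m,u,v,fish=False):
    K=np.array(m["mtx"],float);R=cv2.Rodrigues(np.array(m["rvec"],float))[0];t=np.array(m["tvec"],float).ravel()
    x=(u-K[0,2])/K[0,0];y=(v-K[1,2])/K[1,1]
    if fish:
        th=np.hypot(x,y);s=np.sin(th)/th if th>1e-9 else 1
        d=np.array([x*s,y*s,np.cos(th)])
    else: d=np.array([x,y,1.])
    d=R.T@d; return -R.T@t, d/np.linalg.norm(d)
def onz(m,u,v,z,fish=False):
    c,d=ray(m,u,v,fish); return c+d*(z-c[2])/d[2]
def proj(m,P):
    R=cv2.Rodrigues(np.array(m["rvec"],float))[0];p=R@np.array(P,float)+np.array(m["tvec"],float).ravel()
    q=np.array(m["mtx"])@p; return q[:2]/q[2]
def tri(rays):
    A=0;b=0
    for c,d in rays:
        M=np.eye(3)-np.outer(d,d);A=A+M;b=b+M@c
    P=np.linalg.solve(A,b); return P,[np.linalg.norm((np.eye(3)-np.outer(d,d))@(P-c)) for c,d in rays]
E
python3 - <<'E'
from h import *
for n in ["scene","top","wrist"]:
    im=snapshot(n);cv2.imwrite(f"pics/{n}0.png",im);m=camera_model(n);print(n,m["mtx"],ray(m,320,240,n=="wrist"))
s=telemetry.read_state();print(s, r.hold_point_z)
E
```

```text
scene [[456.67011912   0.         315.39615358]
 [  0.         456.67011912 244.62628696]
 [  0.           0.           1.        ]] (array([ 970.21648549, -354.58060758,  505.15540057]), array([-0.67728269,  0.48776507, -0.55079343]))
top [[480.47849534   0.         324.07656921]
 [  0.         480.47849534 247.6006871 ]
 [  0.           0.           1.        ]] (array([ 303.09325109,  -20.38719666, 1019.30183138]), array([ 0.22442209,  0.0052396 , -0.97447795]))
wrist [[371.64829954   0.         312.49048139]
 [  0.         371.64829954 242.2683292 ]
 [  0.           0.           1.        ]] (array([104.14040135, 720.96620604, 372.81821159]), array([ 0.29902145, -0.05805257, -0.95247891]))
{'time_s': 0.15, 'joint_pos': array([-1.41249516,  0.59194365,  0.04836209,  1.60953258, -0.03331384,
        0.94272613, -0.0336858 ]), 'joint_velocities': array([ 0.00101813, -0.00377105,  0.00053518, -0.00326187,  0.00187939,
        0.00125634, -0.00102486]), 'joint_efforts': array([ 2.68182681e-03, -5.49251318e+01,  1.54940788e+00, -1.98455822e+01,
        9.52680653e-03,  5.68418938e-03,  4.66425533e-06]), 'position': array([180.48610025, 701.50109616, 230.37760365]), 'ee_rot': array([-5.39393987e-05,  1.25546995e-01,  9.92087264e-01, -9.00235618e-04]), 'ft_force': array([-0.3995994 , -0.22999267,  0.08478273]), 'ft_torque': array([-0.00456511, -0.0102643 , -0.01794304]), 'opening': 85.66581981332503} -18.700000000000003
```

```bash
ls . pics
```

```text
.:
h.py
pics

pics:
scene0.png
top0.png
wrist0.png
```

View pics/scene0.png

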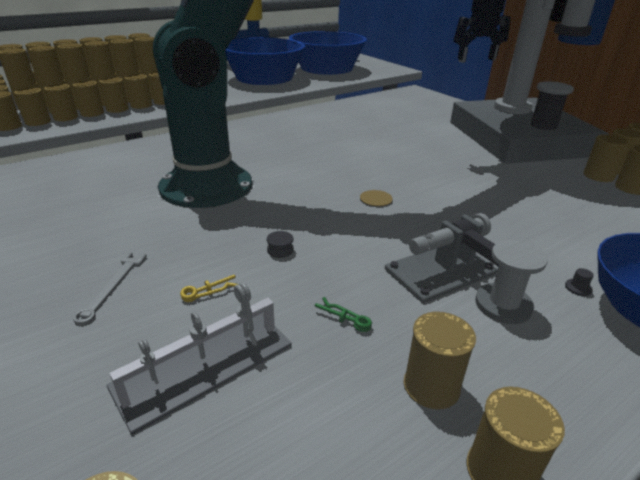

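View pics/top0.png

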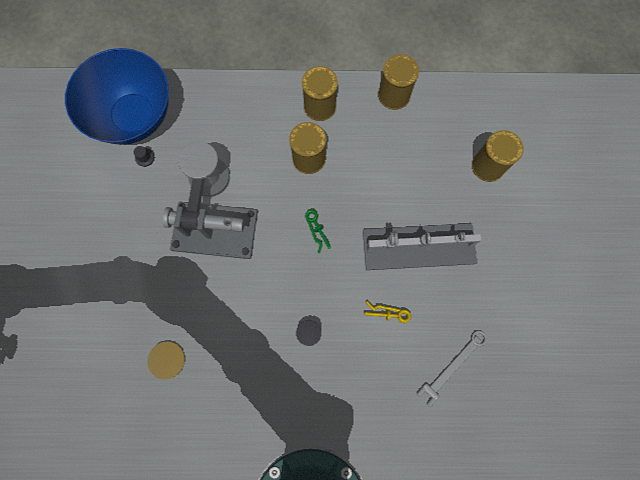

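View pics/wrist0.png

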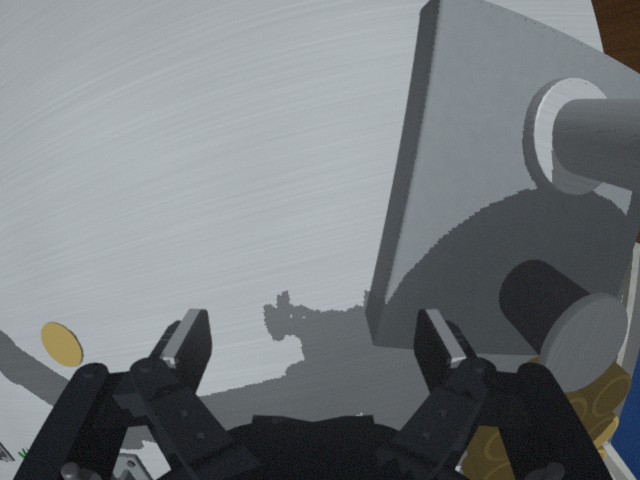

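Run:
```python
import cv2
s=cv2.imread("pics/scene0.png");t=cv2.imread("pics/top0.png")
cv2.imwrite("pics/s_rail.png",cv2.resize(s[270:430,100:300],None,fx=4,fy=3.75*4/3.75*0.93,interpolation=2)[:600])
cv2.imwrite("pics/t_rail.png",cv2.resize(t[215:275,355:490],None,fx=5.9,fy=5.9,interpolation=2))
cv2.imwrite("pics/t_pin.png",cv2.resize(t[180:265,155:265],None,fx=7,fy=7,interpolation=2))
cv2.imwrite("pics/s_pin.png",cv2.resize(s[200:320,370:560],None,fx=4.2,fy=4.2,interpolation=2))
```

```text
(no output)
```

View pics/s_rail.png

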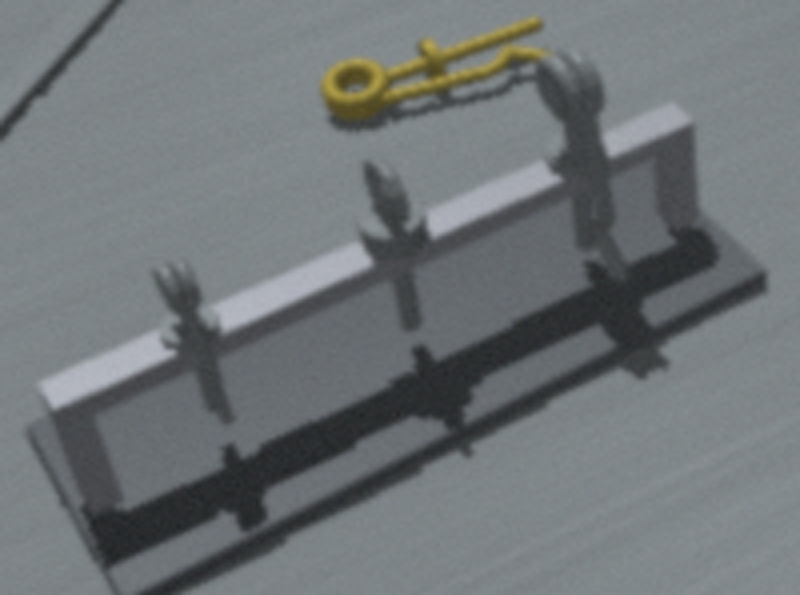

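View pics/t_rail.png

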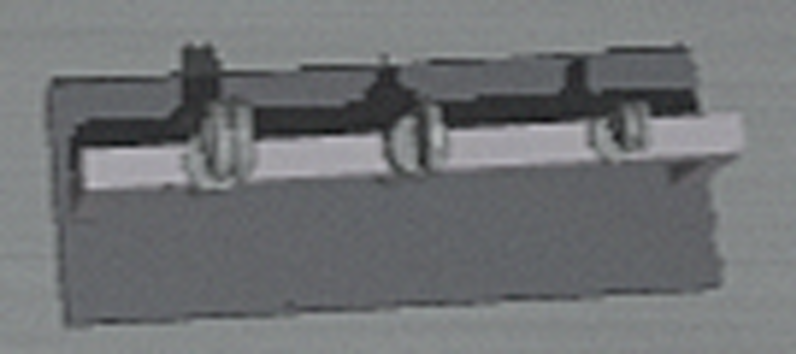

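View pics/t_pin.png

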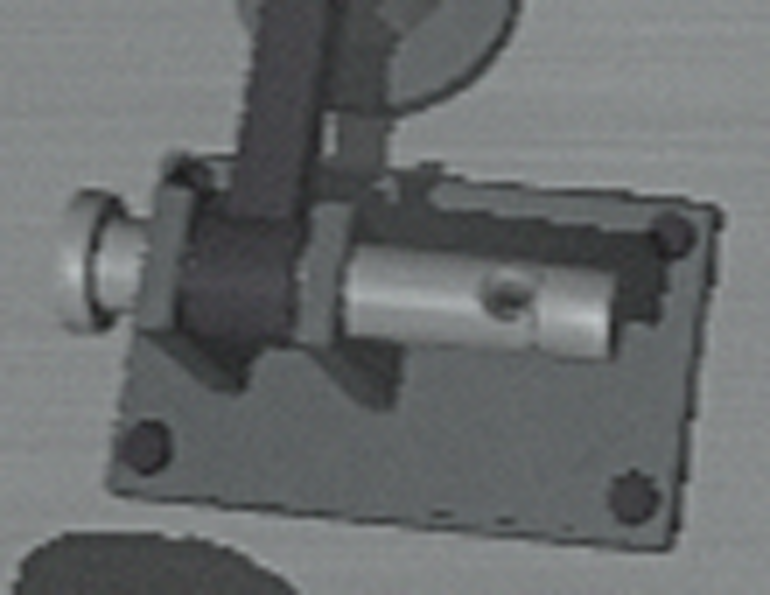

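View pics/s_pin.png

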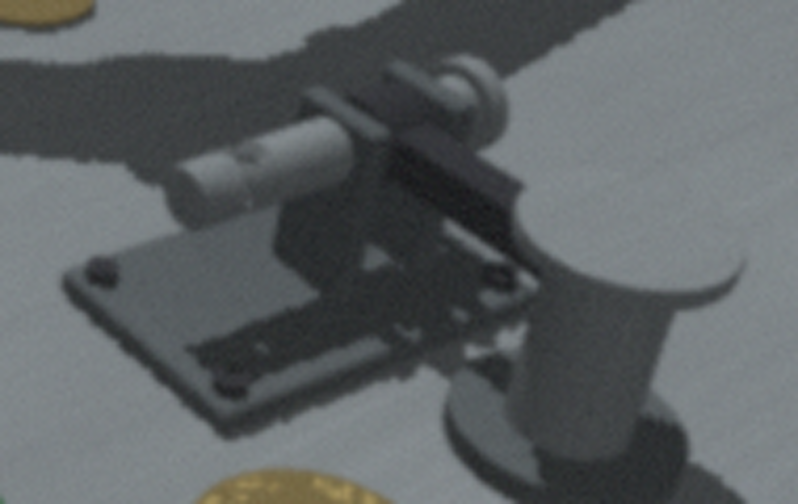

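Run:
```python
from h import *
mt=camera_model("top");ms=camera_model("scene")
print("hole",onz(mt,227.6,221.9,91), onz(ms,370+248/4.2,200+155/4.2,91))
print("coil top",onz(mt,355+228/5.9,215+137/5.9,98),"scene",onz(ms,100+572/4,270+88/3.72,98))
print(tri([ray(mt,355+228/5.9,215+137/5.9),ray(ms,100+572/4,270+88/3.72)]))
# rail top line ends (center of top face) in top crop, z=62
for p in [(82,168),(742,132)]: print("rail",onz(mt,355+p[0]/5.9,215+p[1]/5.9,62))
# pin axis on top : ridge at crop; edges of shank at z=78
for p in [(350,248),(612,270),(345,335),(612,357)]: print("shank edge",onz(mt,155+p[0]/7,180+p[1]/7,78))
s=cv2.imread("pics/scene0.png");t=cv2.imread("pics/top0.png")
cv2.imwrite("pics/t_clip.png",cv2.resize(t[220:255,375:415],None,fx=16,fy=16,interpolation=2))
cv2.imwrite("pics/s_clip.png",cv2.resize(s[275:350,215:275],None,fx=8,fy=8,interpolation=2))
```

```text
hole [552.13170391 169.43872011  91.        ] [553.39263377 170.3401979   91.        ]
coil top [ 520.30107482 -160.506194     98.        ] scene [ 520.9971772 -158.8368186   98.       ]
(array([ 520.66048682, -159.67372828,   98.07738869]), [np.float64(0.9027623339289917), np.float64(0.9027623339290491)])
rail [ 517.26613288 -115.16860707   62.        ]
rail [ 532.34359107 -344.78300864   62.        ]
shank edge [568.73746893 218.60288942  78.        ]
shank edge [562.90080362 142.41678013  78.        ]
shank edge [542.71300209 218.4710424   78.        ]
shank edge [536.94875338 141.2707687   78.        ]
```

View pics/t_clip.png

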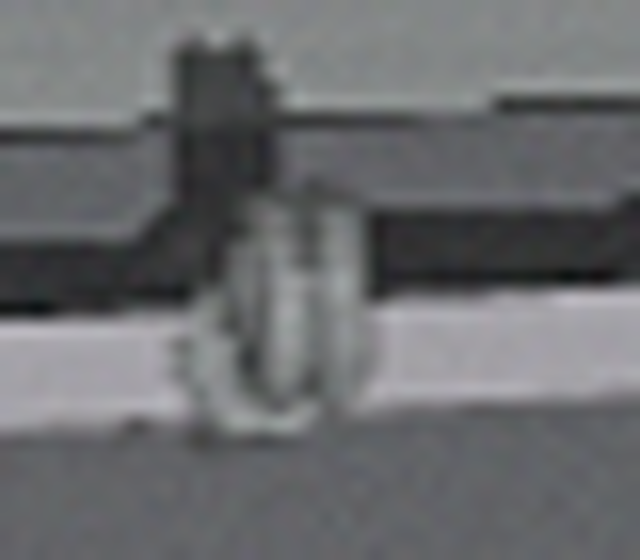

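View pics/s_clip.png

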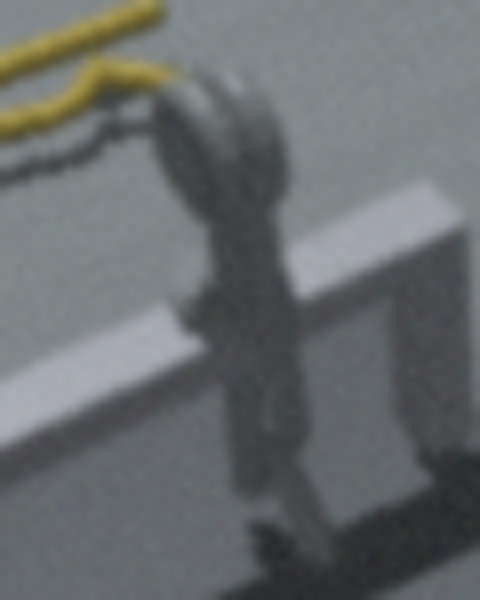

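```bash
cat >> h.py <<'E'
from scipy.spatial.transform import Rotation as Ro
def go(target,yaw_y=None):
    """target TCP mm; yaw_y deg: world-z angle of tool-y axis from world y (mod 180)"""
    s=telemetry.read_state();q=s["ee_rot"];R=Ro.from_quat([q[1],q[2],q[3],q[0]])
    dp=R.inv().apply(np.array(target,float)-s["position"])/25
    rv=np.zeros(3)
    if yaw_y is not None:
        a=np.radians(yaw_y);y=np.array([-np.sin(a),np.cos(a),0])
        cur=R.as_matrix()[:,1]
        if y@cur<0:y=-y
        z=np.array([0,0,-1.]);x=np.cross(y,z)
        T=Ro.from_matrix(np.c_[x,y,z]); rv=np.degrees((R.inv()*T).as_rotvec())/5
    print("t",s["time_s"],"pos",s["position"].round(1),"open",round(s["opening"],1),"F",s["ft_force"].round(1)); print("dp",dp.round(3),"rot",rv.round(3))
E
python3 - <<'E'
from h import *
go((560,170,250),-4.4); go((522,-160,180),3.8)
E
```

```text
t 0.15 pos [180.5 701.5 230.4] open 85.7 F [-0.4 -0.2  0.1]
dp [-19.998 -16.81   -0.752] rot [-0.021 -0.    -2.005]
t 0.15 pos [180.5 701.5 230.4] open 85.7 F [-0.4 -0.2  0.1]
dp [-21.814 -29.967   2.072] rot [-2.100e-02 -2.000e-03 -3.645e+00]
```

Request:
jog_arm(rot=[[0,0,-0.2],[0,0,-0.5],[0,0,-0.8],[0,0,-1.1],[0,0,-1.3],[0,0,-1.5],[0,0,-1.8],[0,0,-2]], dp=[[-1.7,-1.4,-0.1],[-3.4,-2.8,-0.2],[-5.1,-4.2,-0.3],[-6.8,-5.6,-0.4],[-8.5,-7,-0.5],[-10.2,-8.4,-0.6],[-11.9,-9.8,-0.7],[-13.6,-11.2,-0.75]], jaw=[0,0,0,0,0,0,0,0])

```text
time_s: 1.15
position: [440.9, 344.1, 249.8]
ee_rot: [-0.0, 0.038, 0.999, -0.001]
ft_force: [-0.2, 0.5, -0.2]
opening: 42.7
```

Run:
```python
from h import *
go((560,170,250),-4.4)
```

```text
t 1.15 pos [440.9 344.1 249.8] open 42.7 F [-0.2  0.5 -0.2]
dp [-5.283 -6.58   0.   ] rot [-0.018 -0.     0.004]
```

Request:
jog_arm(rot=[[0,0,0],[0,0,0],[0,0,0],[0,0,0],[0,0,0],[0,0,0]], dp=[[-1.3,-1.6,0],[-2.6,-3.2,0],[-3.9,-4.8,0],[-5.3,-6.6,0],[-5.3,-6.6,0],[-5.3,-6.6,0]], jaw=[0,0,0,0,0,0])

```text
time_s: 1.9
position: [559.9, 169.7, 249.7]
ee_rot: [-0.001, 0.038, 0.999, -0.001]
ft_force: [0.0, 0.8, -0.2]
opening: 42.8
```

Run:
```python
from h import *
import pickle
m=camera_model("wrist");im=snapshot("wrist");cv2.imwrite("pics/w_pin.png",im);pickle.dump(m,open("w_pin.pkl","wb"))
go((522,-160,180),3.8)
```

```text
t 1.95 pos [559.5 170.7 249.7] open 42.4 F [-0.3  0.8 -0.4]
dp [  0.504 -13.302   2.802] rot [-0.01  -0.014 -1.618]
```

View pics/w_pin.png

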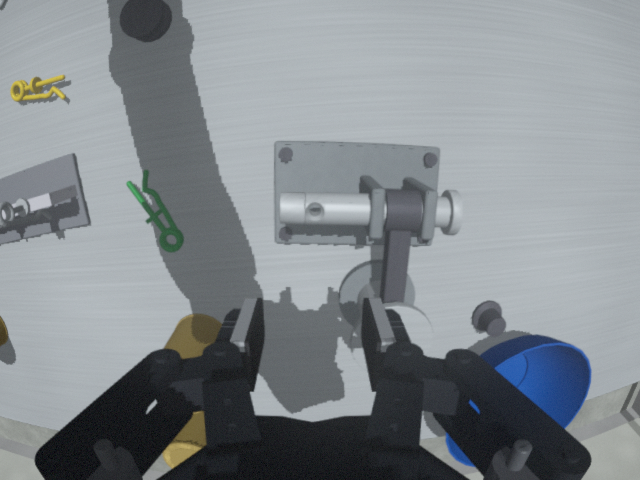

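Run:
```python
import cv2
s=cv2.imread("pics/w_pin.png")
cv2.imwrite("pics/w_pin2.png",cv2.resize(s[170:250,265:375],None,fx=7,fy=7,interpolation=2))
```

```text
(no output)
```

View pics/w_pin2.png

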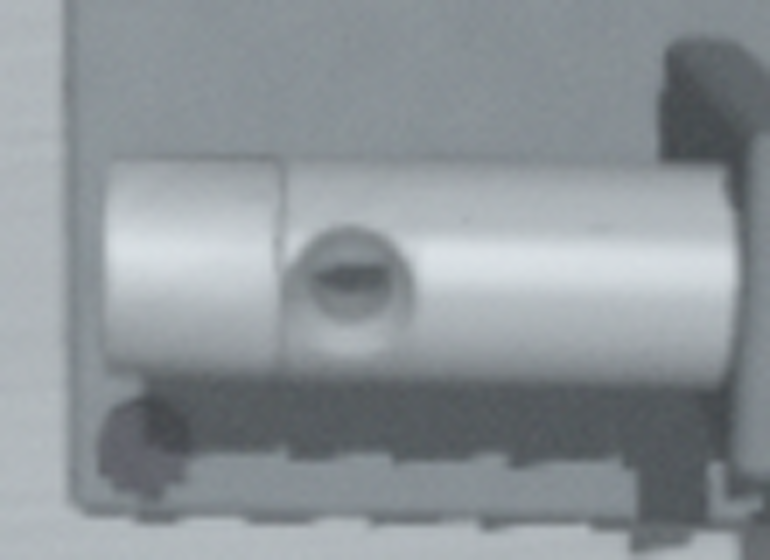

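Request:
jog_arm(rot=[[0,0,-0.2],[0,0,-0.5],[0,0,-0.8],[0,0,-1.1],[0,0,-1.4],[0,0,-1.6],[0,0,-1.6],[0,0,-1.6]], dp=[[0.1,-2.2,0.3],[0.2,-4.4,0.6],[0.3,-6.6,0.9],[0.4,-8.8,1.2],[0.5,-11,1.2],[0.5,-13.3,1.2],[0.5,-13.3,1.2],[0.5,-13.3,1.2]], jaw=[0,0,0,0,0,0,0,0])

```text
time_s: 2.95
position: [522.4, -157.8, 220.0]
ee_rot: [-0.001, -0.034, 0.999, 0.0]
ft_force: [0.2, -0.3, 0.1]
opening: 43.0
```

Run:
```python
from h import *
import pickle
m=camera_model("wrist");im=snapshot("wrist");cv2.imwrite("pics/w_rail.png",im);pickle.dump(m,open("w_rail.pkl","wb"))
go((521,-160,80),3.8)
```

```text
t 3.0 pos [ 522.6 -157.1  220. ] open 42.6 F [-0.4  1.5 -0.9]
dp [ 0.062 -0.114  5.599] rot [ 0.007 -0.016  0.027]
```

View pics/w_rail.png

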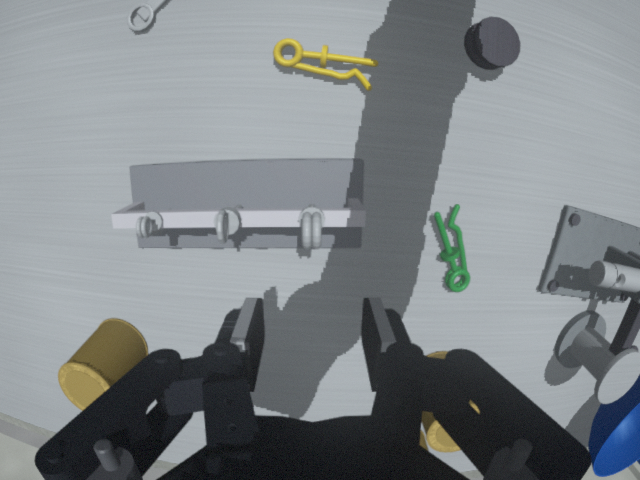

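Run:
```python
from h import *
import pickle
m=pickle.load(open("w_pin.pkl","rb"))
print("hole w",onz(m,265+349/7,170+290/7,87,1),onz(m,265+350/7,170+282/7,91,1))
for p in [(130,158),(700,160),(130,372),(700,385)]: print(onz(m,265+p[0]/7,170+p[1]/7,78,1).round(1))
m=pickle.load(open("w_rail.pkl","rb"))
s=cv2.imread("pics/w_rail.png")
cv2.imwrite("pics/w_rail2.png",cv2.resize(s[190:260,270:360],None,fx=8,fy=8,interpolation=2))
cv2.imwrite("pics/w_rail3.png",cv2.resize(s[190:260,105:375],None,fx=2.9,fy=2.9,interpolation=2))
for p in [(125,218.5),(350,218.0)]: print("rail",onz(m,*p,62,1).round(1))
```

```text
hole w [553.13409471 171.36268035  87.        ] [551.22987365 171.60683184  91.        ]
[536.5 145.7  78. ]
[541.9 215.6  78. ]
[563.6 143.1  78. ]
[570.7 214.4  78. ]
rail [ 529.8 -329.2   62. ]
rail [ 517.7 -127.4   62. ]
```

View pics/w_rail2.png

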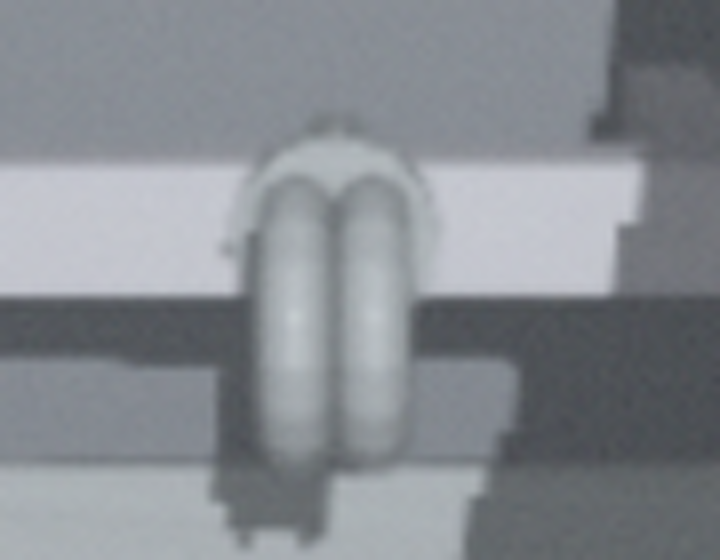

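View pics/w_rail3.png

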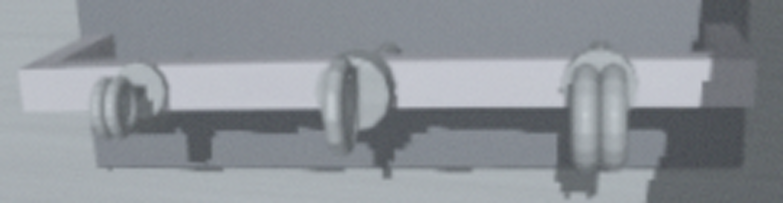

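Run:
```python
from h import *
import pickle
m=pickle.load(open("w_rail.pkl","rb"));mt=camera_model("top");ms=camera_model("scene")
print("w coil",onz(m,270+335/8,190+321/8,98,1))
print("w collar",onz(m,270+338/8,190+232/8,68,1))
print("rail under w", onz(m,270+335/8,190+230/8,62,1))
print("sprung tip if at z=20",onz(ms,215+322/8,275+558/8,20))
print("top coil",onz(mt,375+303/16,220+305/16,98))
print("scene coil",onz(ms,215+222/8,275+140/8,98))
print(tri([ray(m,270+335/8,190+321/8,1),ray(mt,375+303/16,220+305/16),ray(ms,215+222/8,275+140/8)]))
go((521,-160,80),3.6)
```

```text
w coil [ 520.06412408 -159.11188954   98.        ]
w collar [ 519.23307863 -158.89742512   68.        ]
rail under w [ 520.57402909 -159.12270837   62.        ]
sprung tip if at z=20 [ 545.55801241 -158.32102828   20.        ]
top coil [ 518.60284383 -161.04779993   98.        ]
scene coil [ 518.61173725 -158.00143429   98.        ]
(array([ 519.27273882, -159.5081514 ,   99.18741511]), [np.float64(0.5704782940985875), np.float64(1.656199400582107), np.float64(1.1271728769508)])
t 3.0 pos [ 522.6 -157.1  220. ] open 42.6 F [-0.4  1.5 -0.9]
dp [ 0.062 -0.114  5.599] rot [ 0.007 -0.016  0.067]
```

Run:
```python
from h import *
go((520,-159.3,79.5),3.6)
```

```text
t 3.0 pos [ 522.6 -157.1  220. ] open 42.6 F [-0.4  1.5 -0.9]
dp [ 0.1   -0.083  5.619] rot [ 0.007 -0.016  0.067]
```

Request:
jog_arm(rot=[[0,0,0.07],[0,0,0.07],[0,0,0.07],[0,0,0.07],[0,0,0.07]], dp=[[0.1,-0.09,1.5],[0.1,-0.09,3],[0.1,-0.09,3.6],[0.1,-0.09,3.6],[0.1,-0.09,3.6]], jaw=[0,0,0,0,0])

```text
time_s: 3.62
position: [521.2, -159.2, 131.0]
ee_rot: [0.0, -0.032, 0.999, 0.0]
ft_force: [0.2, -1.1, -0.1]
opening: 42.5
```

Run:
```python
from h import *
import pickle
P=[]
for i in range(3):
    m=camera_model("wrist");im=snapshot("wrist");P.append(telemetry.read_state()["position"])
print(np.array(P).round(1));cv2.imwrite("pics/w_r4.png",im);pickle.dump(m,open("w_r4.pkl","wb"))
go((520,-159.3,79.5),3.6)
```

```text
[[ 521.3 -159.4  131.2]
 [ 521.2 -159.6  131.2]
 [ 521.  -159.7  131.2]]
t 3.775 pos [ 521.  -159.7  131.2] open 42.5 F [-0.6  0.5  0.1]
dp [0.042 0.019 2.066] rot [-0.001  0.012 -0.002]
```

View pics/w_r4.png

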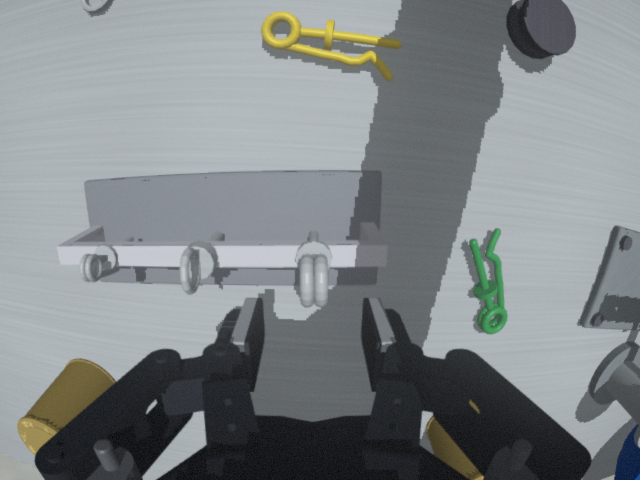

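Request:
jog_arm(rot=[[0,0,0],[0,0,0],[0,0,0],[0,0,0],[0,0,0],[0,0,0],[0,0,0],[0,0,0]], dp=[[0.04,0.01,0.8],[0.04,0.01,1.6],[0.04,0.01,2.06],[0.04,0.01,2.06],[0.04,0.01,2.06],[0.04,0.01,2.06],[0.04,0.01,2.06],[0.04,0.01,2.06]], jaw=[0,0,0,0,1,1,1,1], newtons=70)

```text
time_s: 4.78
position: [520.7, -159.6, 80.4]
ee_rot: [0.001, -0.031, 1.0, -0.0]
ft_force: [-0.1, 0.6, 5.5]
opening: 12.7
```

Run:
```python
from h import *
im=snapshot("wrist");cv2.imwrite("pics/w_r5.png",im)
go((520,-159.3,160),3.6)
```

```text
t 4.825 pos [ 520.7 -159.7   80.4] open 12.9 F [ 0.7 -0.4  5.6]
dp [ 0.019  0.015 -3.183] rot [-0.005  0.028 -0.003]
```

View pics/w_r5.png

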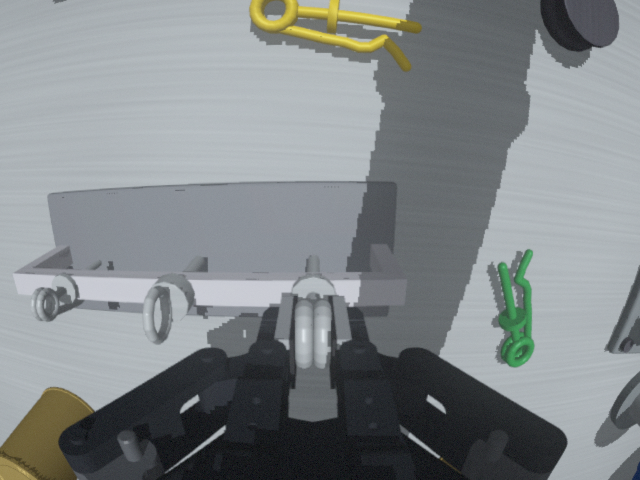

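Request:
jog_arm(rot=[[0,0,0],[0,0,0],[0,0,0],[0,0,0],[0,0,0],[0,0,0]], dp=[[0,0,-0.5],[0,0,-1.3],[0,0,-2.5],[0,0,-4],[0,0,-5.4],[0,0,-5.4]], jaw=[1,1,1,1,1,1])

```text
time_s: 5.58
position: [522.1, -160.2, 218.5]
ee_rot: [0.004, -0.031, 1.0, -0.001]
ft_force: [0.0, -0.8, -1.5]
opening: 12.9
```

Run:
```python
from h import *
import pickle
P=[]
for n in ["wrist","scene","top"]:
    m=camera_model(n);im=snapshot(n);cv2.imwrite(f"pics/{n}_l.png",im);pickle.dump(m,open(n+"_l.pkl","wb"));P.append(telemetry.read_state()["position"])
print(np.array(P).round(1))
go((552.5,170.5,214),-4.6)
for q in [(520.3,-159.5,214+19),(520.3,-159.5,214+19-84)]:print(proj(camera_model("scene"),q),proj(camera_model("top"),q))
```

```text
[[ 520.8 -159.7  216.8]
 [ 519.8 -159.4  215.5]
 [ 519.3 -159.3  214.7]]
t 5.725 pos [ 519.3 -159.3  214.7] open 13.2 F [-0.2  0.  -1.6]
dp [-2.153 13.082  0.031] rot [0.002 0.006 1.638]
[233.94335433 207.43107125] [404.74619664 220.05561377]
[239.41177306 263.57808   ] [397.11891423 231.98367379]
```

View pics/scene_l.png

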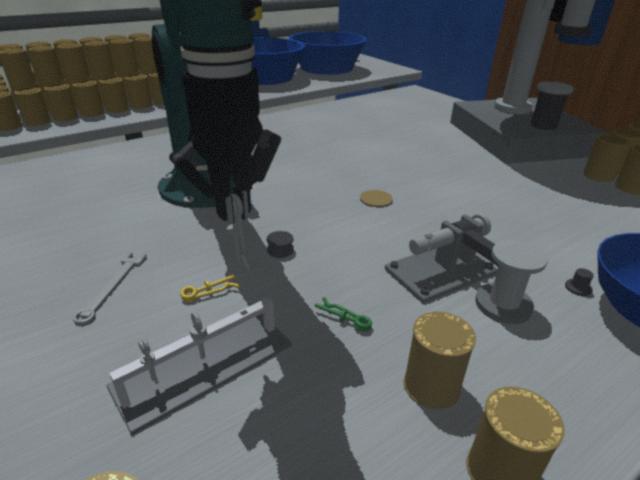

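View pics/wrist_l.png

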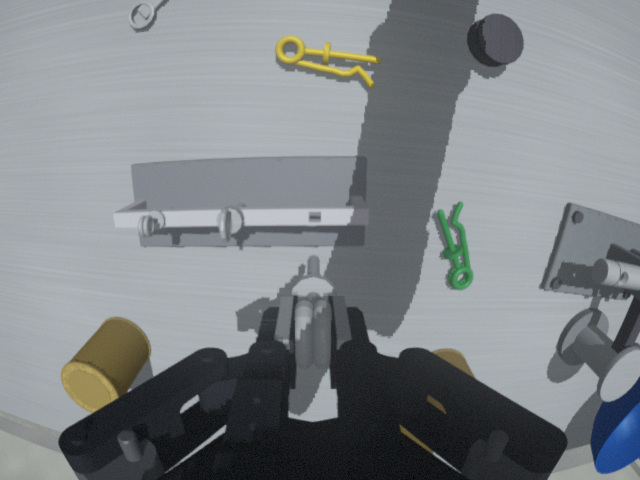

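Run:
```python
from h import *
s=cv2.imread("pics/wrist_l.png")
cv2.imwrite("pics/wl2.png",cv2.resize(s[200:375,270:360],None,fx=3.4*1.0,fy=3.4,interpolation=2))
cv2.imwrite("pics/wl3.png",cv2.resize(s[200:300,270:360],None,fx=6,fy=6,interpolation=2))
```

```text
(no output)
```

View pics/wl3.png

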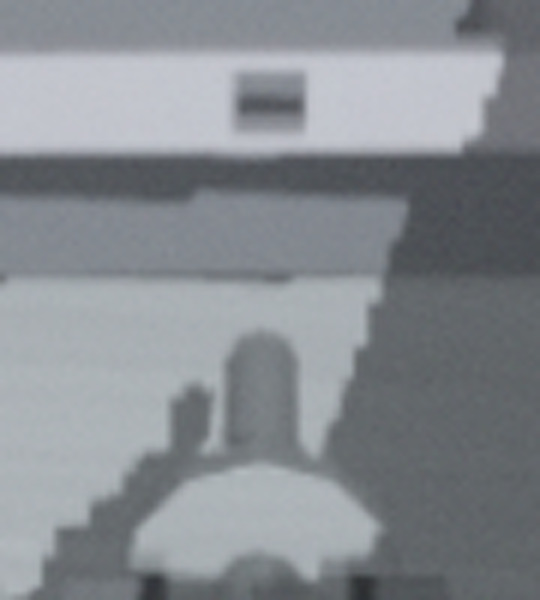

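Request:
jog_arm(rot=[[0,0,0.2],[0,0,0.5],[0,0,0.8],[0,0,1.1],[0,0,1.4],[0,0,1.64],[0,0,1.64],[0,0,1.64]], dp=[[-0.3,2,0],[-0.7,4.2,0],[-1,6.4,0],[-1.4,8.6,0],[-1.8,10.8,0],[-2.1,12.4,0],[-2.15,13.08,0],[-2.15,13.08,0]], jaw=[1,1,1,1,1,1,1,1])

```text
time_s: 6.72
position: [551.5, 170.7, 213.6]
ee_rot: [-0.001, 0.039, 0.999, -0.0]
ft_force: [-0.4, -0.4, -1.0]
opening: 12.6
```

Request:
jog_arm(rot=[[0,0,0],[0,0,0]], dp=[[0,0,0],[0,0,0]], jaw=[1,1])

```text
time_s: 6.98
position: [551.3, 168.1, 213.4]
ee_rot: [-0.001, 0.041, 0.999, -0.001]
ft_force: [-0.0, -0.3, -2.0]
opening: 12.6
```

Run:
```python
from h import *
import pickle
P=[telemetry.read_state()["position"]]
for n in ["wrist","scene","top"]:
    m=camera_model(n);im=snapshot(n);cv2.imwrite(f"pics/{n}_p.png",im);pickle.dump(m,open(n+"_p.pkl","wb"));P.append(telemetry.read_state()["position"])
    print(n,ray(m,320,240))
    if n=="wrist":cv2.imwrite("pics/wp2.png",cv2.resize(im[180:310,250:390],None,fx=5,fy=4.6*5/4.6*0.92,interpolation=2))
    if n=="scene":cv2.imwrite("pics/sp2.png",cv2.resize(im[130:290,370:530],None,fx=3.7,fy=3.7,interpolation=2))
print(np.array(P).round(1))
go((552.5,170.5,214),-4.6)
```

```text
wrist (array([473.05741441, 174.33205245, 356.02051393]), array([ 0.30200216, -0.00691105, -0.95328219]))
scene (array([ 970.21648549, -354.58060758,  505.15540057]), array([-0.67728269,  0.48776507, -0.55079343]))
top (array([ 303.09325109,  -20.38719666, 1019.30183138]), array([ 0.22442209,  0.0052396 , -0.97447795]))
[[551.3 168.1 213.4]
 [551.4 168.6 213.6]
 [551.5 169.  213.7]
 [551.6 169.4 213.7]]
t 7.125 pos [551.6 169.4 213.7] open 12.7 F [-0.4  0.4 -0.5]
dp [-0.033  0.047 -0.011] rot [-0.016 -0.019  0.   ]
```

View pics/wrist_p.png

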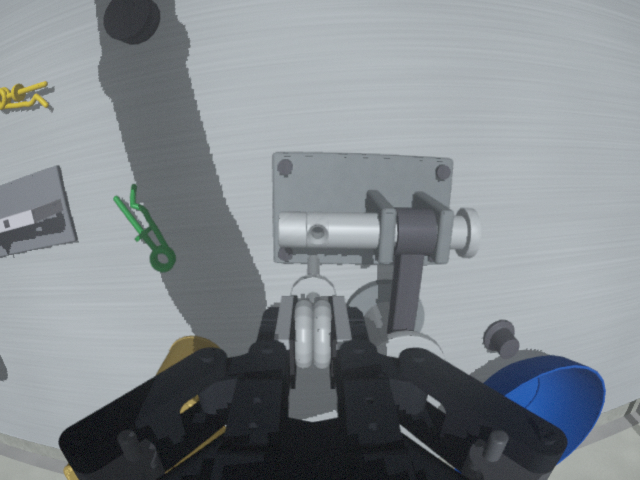

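View pics/wp2.png

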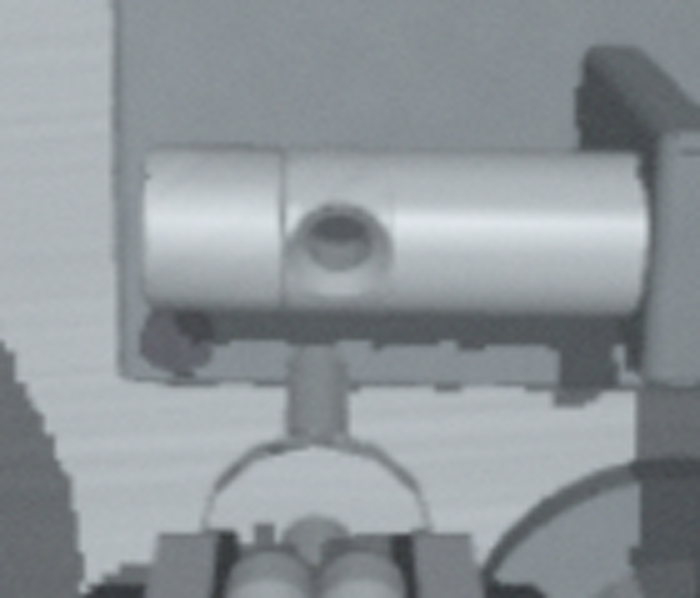

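View pics/sp2.png

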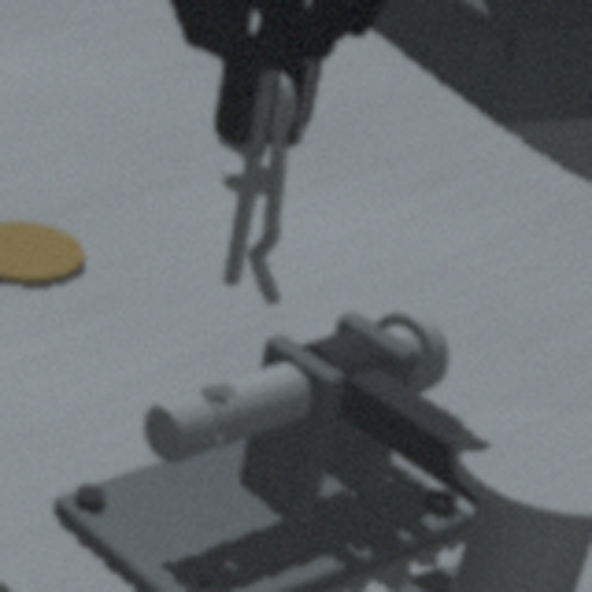

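Run:
```python
from h import *
import pickle
m=pickle.load(open("wrist_p.pkl","rb"));ms=camera_model("scene");ml=pickle.load(open("wrist_l.pkl","rb"))
c,d=ray(m,250+317/5,180+345/4.6,1);print("cam",c,d)
# sphere centre radius3.5 : shift ray inward; apparent tip edge
def sph(m,u,v,z,dv,fish):  # shift by 3.5mm in image
    c,d=ray(m,u,v,fish);f=np.array(m["mtx"])[0,0];D=(c[2]-z)/-d[2];return onz(m,u,v+dv*3.5*f/D,z,fish)
z=213.6+18.7-80.5
print("tip wrist",sph(m,250+317/5,180+345/4.6,z,1,1))
print("tip wrist_l",sph(ml,270+262/6,200+332/6,215.8+18.7-80.5,1,1), "slot",onz(ml,270+270/6,200+101/6,62,1))
print("tip scene",sph(ms,370+233/3.7,130+284/3.7,z,-1,0))
print("hole wrist: ",onz(m,250+338/5,180+252/4.6,87,1),onz(m,250+337/5,180+240/4.6,91,1))
for y,x in [(150,160),(150,620),(303,160),(312,620)]: print(onz(m,250+x/5,180+y/4.6,78,1).round(1))
# collar edges in wrist
for z2 in [0]:
  P=np.array([551.3,168.5,213.5+18.7]);
  print("vertical proj scene origin,tip",proj(ms,P),proj(ms,P-[0,0,84]))
```

```text
cam [473.05741441 174.33205245 356.02051393] [ 0.33871456 -0.02769664 -0.94048144]
tip wrist [550.33886493 168.01556825 151.8       ]
tip wrist_l [ 523.06547888 -160.24153687  154.        ] slot [ 519.69331516 -159.28594717   62.        ]
tip scene [550.74578676 168.7538413  151.8       ]
hole wrist:  [554.0123095  170.88650731  87.        ] [550.77814897 170.94662235  91.        ]
[536.7 144.9  78. ]
[542.3 215.7  78. ]
[563.6 142.   78. ]
[571.1 214.8  78. ]
vertical proj scene origin,tip [441.61832859 157.84933476] [432.76220136 206.78231442]
```

Run:
```python
from h import *
go((552.5,170.8,164),-4.7)
```

```text
t 7.125 pos [551.6 169.4 213.7] open 12.7 F [-0.4  0.4 -0.5]
dp [-0.036  0.062  1.989] rot [-0.016 -0.019  0.02 ]
```

Request:
jog_arm(rot=[[0,0,0.02],[0,0,0.02],[0,0,0.02],[0,0,0.02],[0,0,0.02],[0,0,0.02]], dp=[[-0.04,0.06,0.7],[-0.04,0.06,1.4],[-0.04,0.06,2],[-0.04,0.06,2],[-0.04,0.06,2],[-0.04,0.06,2]], jaw=[1,1,1,1,1,1])

```text
time_s: 7.88
position: [553.1, 171.0, 164.3]
ee_rot: [-0.0, 0.041, 0.999, -0.0]
ft_force: [0.1, -0.0, -1.3]
opening: 13.0
```

Run:
```python
from h import *
import pickle
P=[telemetry.read_state()["position"]]
for n in ["wrist","scene"]:
    m=camera_model(n);im=snapshot(n);cv2.imwrite(f"pics/{n}_q.png",im);pickle.dump(m,open(n+"_q.pkl","wb"));P.append(telemetry.read_state()["position"])
    if n=="wrist":cv2.imwrite("pics/wq2.png",cv2.resize(im[190:310,250:390],None,fx=5,fy=5,interpolation=2))
    if n=="scene":cv2.imwrite("pics/sq2.png",cv2.resize(im[170:270,390:510],None,fx=6,fy=6,interpolation=2))
print(np.array(P).round(1))
go((552.5,170.8,164),-4.7)
```

```text
[[553.1 171.  164.3]
 [553.1 171.  164.3]
 [553.  170.9 164.3]]
t 7.975 pos [553.  170.9 164.3] open 12.6 F [ 0.1 -0.3 -0.6]
dp [ 0.021 -0.007  0.013] rot [-0.009 -0.006  0.001]
```

View pics/wq2.png

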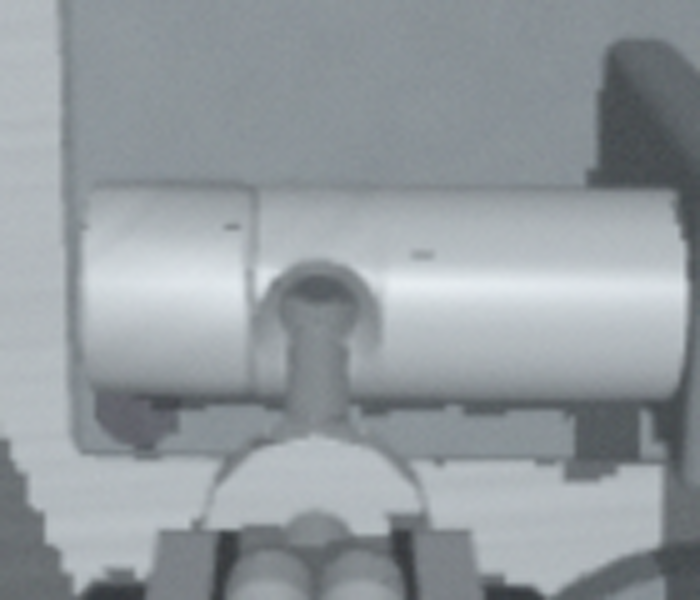

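View pics/sq2.png

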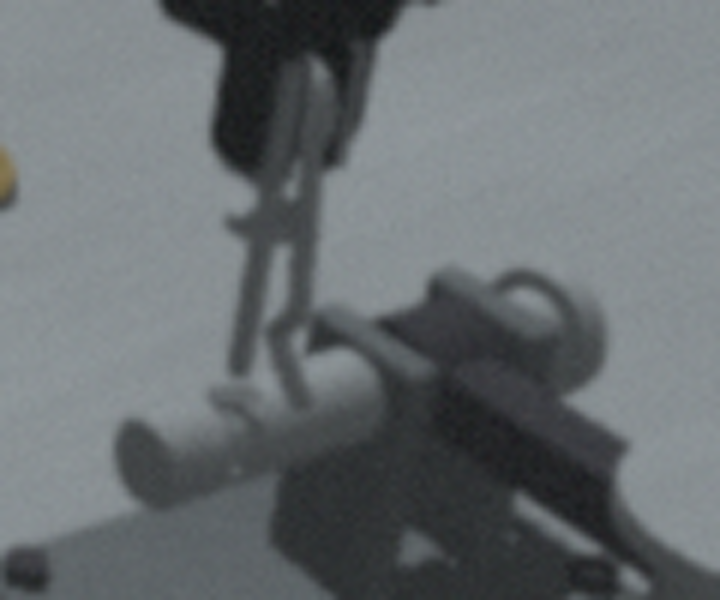

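Run:
```python
from h import *
import pickle
m=pickle.load(open("wrist_q.pkl","rb"));ms=camera_model("scene")
def sph(m,u,v,z,dv,fish):
    c,d=ray(m,u,v,fish);f=np.array(m["mtx"])[0,0];D=(c[2]-z)/-d[2];return onz(m,u,v+dv*3.5*f/D,z,fish)
z=164.3+18.7-80.5
print("tip wrist",sph(m,250+318/5,190+306/5,z,1,1))
print("tip scene",sph(ms,390+238/6,170+376/6,z,-1,0))
# hole flare: rim extreme left/right at z 92 (y extremes)
print("rim y",onz(m,250+258/5,190+310/5,91,1),onz(m,250+383/5,190+310/5,91,1))
print("rim far top edge (-x side, z89.5)",onz(m,250+320/5,190+259/5,89.5,1))
print("scene hole",onz(ms,390+235/6,170+400/6,90.5))
for y,x in [(185,130),(187,640),(392,130),(402,640)]: print(onz(m,250+x/5,190+y/5,78,1).round(1))
```

```text
tip wrist [550.04174139 171.20748581 102.5       ]
tip scene [551.91018333 170.8369206  102.5       ]
rim y [550.27901214 163.79204078  91.        ] [551.53615798 179.14390751  91.        ]
rim far top edge (-x side, z89.5) [544.80287742 171.90329408  89.5       ]
scene hole [552.47963276 171.6842919   90.5       ]
[536.6 148.2  78. ]
[542.1 213.6  78. ]
[565.  144.9  78. ]
[572.2 212.9  78. ]
```

Request:
jog_arm(rot=[[0,0,0],[0,0,0],[0,0,0],[0,0,0],[0,0,0]], dp=[[-0.04,0.015,0],[-0.04,0.015,0.2],[-0.04,0.015,0.4],[-0.04,0.015,0.6],[-0.04,0.015,0.6]], jaw=[1,1,1,1,1])

```text
time_s: 8.6
position: [553.5, 171.0, 148.6]
ee_rot: [-0.001, 0.041, 0.999, -0.001]
ft_force: [-0.1, -0.5, -0.9]
opening: 13.0
```

Run:
```python
from h import *
for n in ["wrist","scene"]:
    im=snapshot(n)
    if n=="wrist":cv2.imwrite("pics/wr2.png",cv2.resize(im[190:310,250:390],None,fx=5,fy=5,interpolation=2))
    if n=="scene":cv2.imwrite("pics/sr2.png",cv2.resize(im[170:270,390:510],None,fx=6,fy=6,interpolation=2))
s=telemetry.read_state();print(s["ft_force"],s["ft_torque"])
go((553.5,171.2,110.4),-4.7)
```

```text
[ 0.60078872 -0.37441475 -2.46247746] [-0.02059464 -0.02116632 -0.00991444]
t 8.7 pos [554.  171.2 149.2] open 13.2 F [ 0.6 -0.4 -2.5]
dp [0.02  0.    1.551] rot [-0.01  -0.009  0.001]
```

View pics/wr2.png

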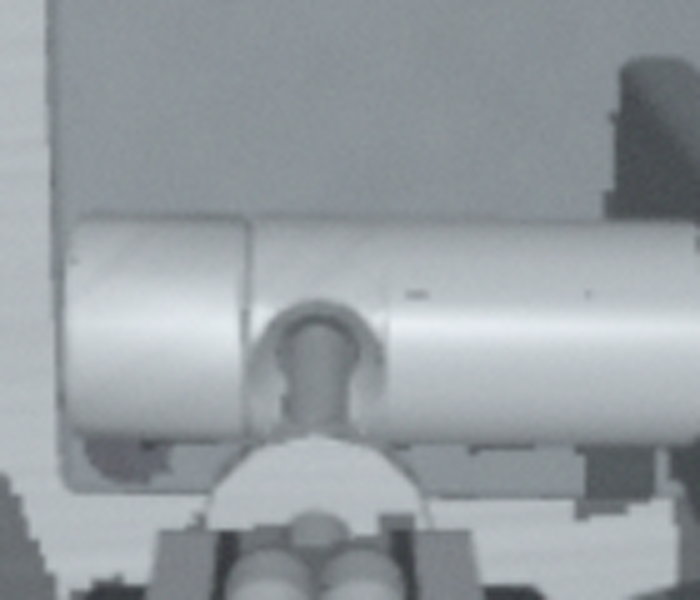

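View pics/sr2.png

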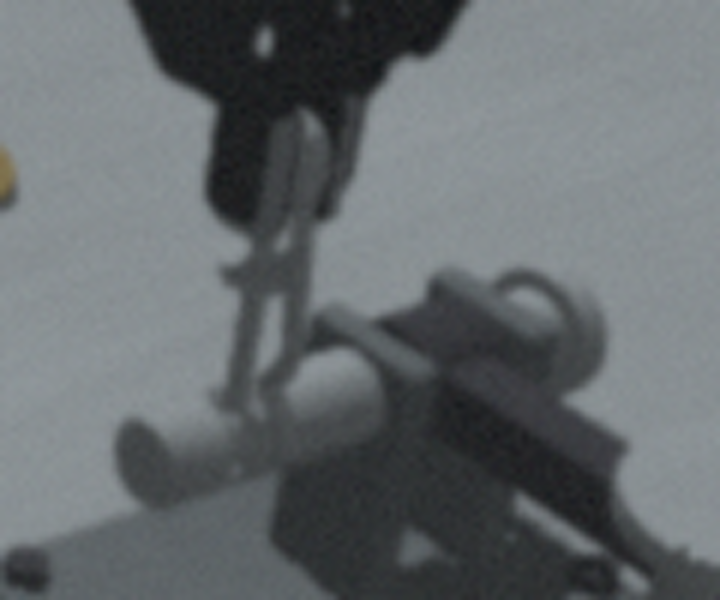

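Request:
jog_arm(rot=[[0,0,0],[0,0,0],[0,0,0],[0,0,0],[0,0,0]], dp=[[0.01,0,0.2],[0.01,0,0.4],[0.01,0,0.6],[0.01,0,0.8],[0.01,0,0.8]], jaw=[1,1,1,1,1])

```text
time_s: 9.32
position: [554.3, 171.1, 128.9]
ee_rot: [0.0, 0.041, 0.999, -0.0]
ft_force: [1.6, 0.3, -1.5]
opening: 12.6
```

Run:
```python
from h import *
for n in ["wrist"]:
    im=snapshot(n)
    if n=="wrist":cv2.imwrite("pics/ws2.png",cv2.resize(im[190:310,250:390],None,fx=5,fy=5,interpolation=2))
s=telemetry.read_state();print(s["ft_force"],s["ft_torque"])
go((553.5,171.2,110.4),-4.7)
```

```text
[ 1.83844381  0.54110289 -1.1349019 ] [-0.00665283 -0.37638423  0.00827766]
t 9.375 pos [554.3 171.1 128.9] open 13.1 F [ 1.8  0.5 -1.1]
dp [0.032 0.001 0.741] rot [-0.009  0.003 -0.001]
```

View pics/ws2.png

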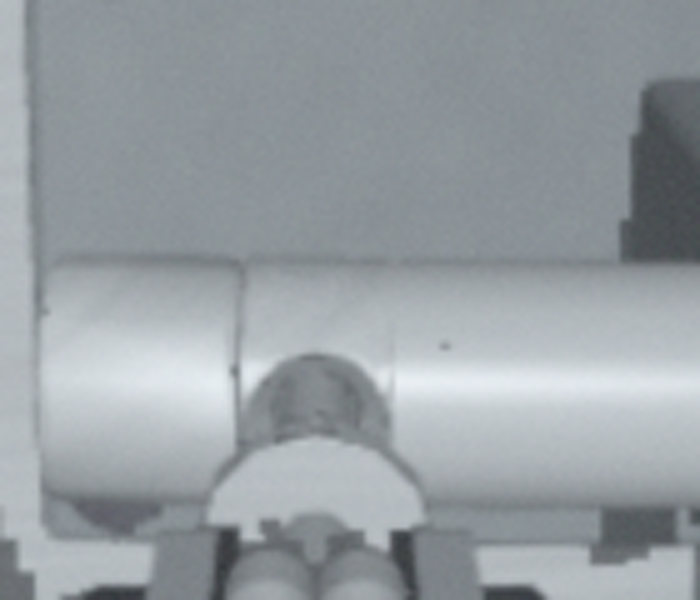

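Going in with almost no force. I continue down to the collar.

Request:
jog_arm(rot=[[0,0,0],[0,0,0],[0,0,0],[0,0,0],[0,0,0],[0,0,0]], dp=[[0.02,0,0.2],[0.02,0,0.4],[0.02,0,0.6],[0.02,0,0.74],[0.02,0,0.8],[0.02,0,0.8]], jaw=[1,1,1,1,1,1])

```text
time_s: 10.12
position: [553.4, 171.2, 110.1]
ee_rot: [-0.0, 0.041, 0.999, -0.0]
ft_force: [-1.9, -0.7, 13.0]
opening: 12.6
```

Run:
```python
from h import *
for n in ["wrist","scene"]:
    im=snapshot(n)
    if n=="wrist":cv2.imwrite("pics/wt2.png",cv2.resize(im[190:310,250:390],None,fx=5,fy=5,interpolation=2))
    if n=="scene":cv2.imwrite("pics/st2.png",cv2.resize(im[170:270,390:510],None,fx=6,fy=6,interpolation=2))
s=telemetry.read_state();print(s["ft_force"],s["ft_torque"])
go((553.5,171.2,110.4),-4.7)
```

```text
[-2.45378644 -1.14079427 12.10188045] [-0.28889456  0.53439801  0.03550942]
t 10.225 pos [553.4 171.2 110.1] open 12.7 F [-2.5 -1.1 12.1]
dp [-0.006  0.002 -0.012] rot [-0.009 -0.01  -0.001]
```

View pics/wt2.png

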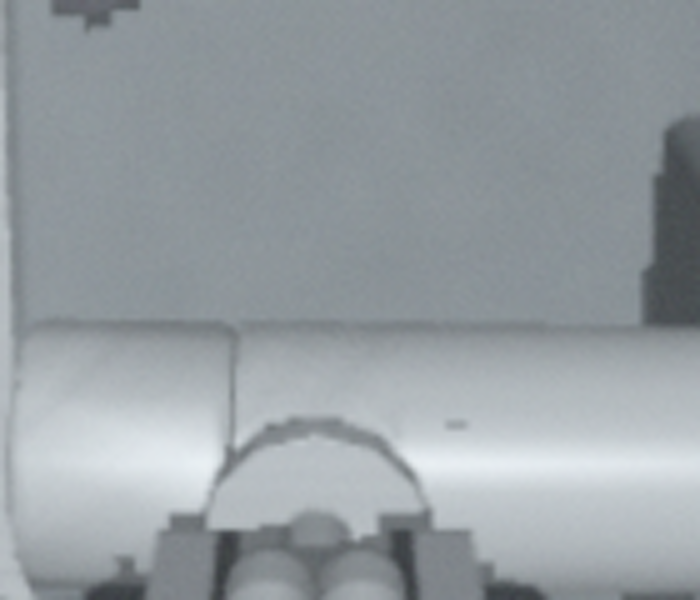

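View pics/st2.png

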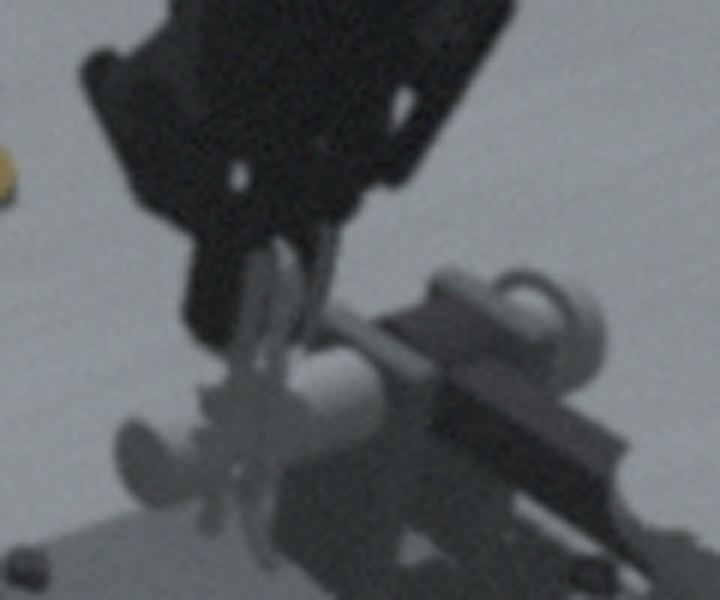

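Request:
jog_arm(rot=[[0,0,0],[0,0,0],[0,0,0],[0,0,0]], dp=[[0,0,0.06],[0,0,0.12],[0,0,0.12],[0,0,0.12]], jaw=[1,1,1,1])

```text
time_s: 10.72
position: [553.4, 171.2, 109.9]
ee_rot: [-0.001, 0.041, 0.999, -0.0]
ft_force: [-4.1, -2.4, 22.6]
opening: 12.6
```

Request:
jog_arm(rot=[[0,0,0],[0,0,0],[0,0,0],[0,0,0],[0,0,0],[0,0,0]], dp=[[0,0,0],[0,0,0],[0,0,0],[0,0,0],[0,0,0],[0,0,0]], jaw=[1,0.3,0.3,0.3,0.3,0.3])

```text
time_s: 11.48
position: [553.4, 171.2, 109.7]
ee_rot: [-0.001, 0.041, 0.999, -0.0]
ft_force: [-0.2, 0.4, -1.0]
opening: 30.0
```

Request:
jog_arm(rot=[[0,0,0],[0,0,0],[0,0,0],[0,0,0],[0,0,0],[0,0,0]], dp=[[0,0,-0.5],[0,0,-1.2],[0,0,-2.2],[0,0,-3.5],[0,0,-5],[0,0,-5]], jaw=[0.3,0.3,0.3,0.3,0.3,0.3])

```text
time_s: 12.22
position: [556.2, 172.0, 239.4]
ee_rot: [0.003, 0.041, 0.999, 0.002]
ft_force: [-0.1, -0.5, -0.2]
opening: 30.1
```

Run:
```python
from h import *
im=snapshot("wrist");cv2.imwrite("pics/wu.png",im)
im=snapshot("scene");cv2.imwrite("pics/su0.png",im);cv2.imwrite("pics/su.png",cv2.resize(im[170:290,390:530],None,fx=5,fy=5,interpolation=2))
go((553.5,171.2,110.4),-4.7)
ms=camera_model("scene");mt=camera_model("top")
for P in [(552.7,171,128),(552.7,171,44)]: print((proj(ms,P)-[390,170])*5)
```

```text
t 12.325 pos [553.7 171.3 235.9] open 29.5 F [-0.4  0.3 -0.2]
dp [ 8.000e-03 -5.000e-03  5.021e+00] rot [ 0.006  0.003 -0.005]
[212.55827575 237.83873603]
[174.25481098 446.68747623]
```

View pics/wu.png

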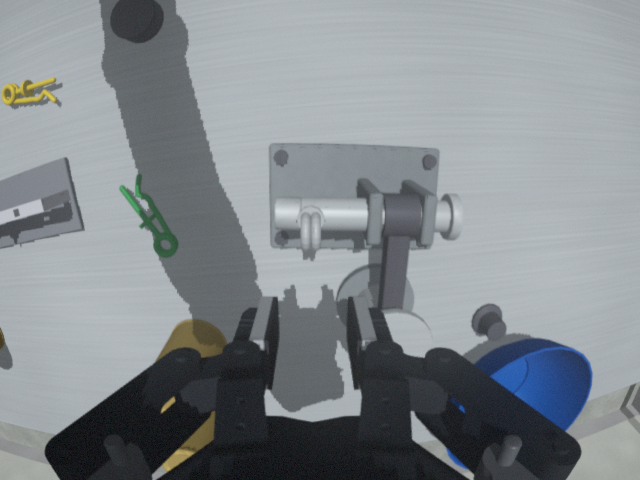

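View pics/su.png

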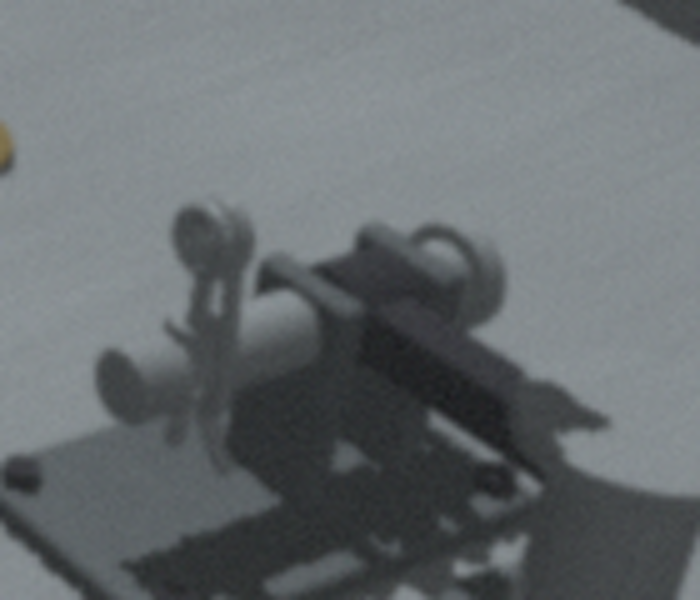

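Run:
```python
from h import *
im=cv2.imread("pics/su0.png");cv2.imwrite("pics/sfin.png",cv2.resize(im[270:430,100:300],None,fx=3,fy=3))
print(job.finish_job())
```

```text
the job is handed in; nothing more can be done
None
```

View pics/sfin.png

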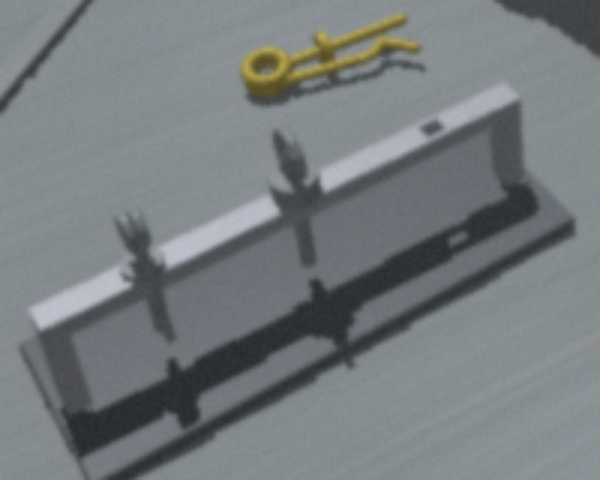

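I took the large clip from the rail, turned it about 8° to line up with the pin, and pushed it straight down through the hole. I then opened the jaws, backed the arm about 125 mm up, and handed the job in at about 12 s.

**Seating:** the push ended on a hard stop. The force rose from 12 to 23 N within 0.2 mm, with the TCP at 109.9 mm against about 110.4 mm expected for the collar home.

**After release:** in the last scene picture the coil and the straight leg's tip fall on the positions predicted for a clip that is home, with the sprung leg down beside the shank. I judged that the leg hugs the shank from this picture alone. The small clip and the ring pin are still in the rail, and the arm is clear.

**Disagreement:** before the insertion, the wrist and scene views differed by about 2 mm on where the tip was along x. I went between the two, and the leg entered the hole without any noticeable force.

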